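# Lay a breakfast place at the kitchen bar

### The job

Lay the breakfast place squared up to the straight row that plate and coaster make, as seen by someone sitting where the robot stands: the tumbler in the middle of the cork coaster, the pepper mill 13 cm behind the plate, at right angles to the row, and the salt shaker 9 cm to the left of the pepper mill, parallel to the row (all centre to centre). Stand the open sugar pot midway between plate and coaster, in line with their centres, and only once it stands there, let go of, put its lid on it; everything ends upright, nothing gets knocked over, and you leave the mug and the honey jar where they are.

Things in the scene. Friction and masses are not known exactly. Their poses are not given: they have to be found in the camera images.
- sugar_pot: Open straight off-white ceramic pot with no handle, outer diameter 62, height 60, wall 4 (mouth diameter 54), floor 6, 0.2 kg. Round: its yaw has no meaning. Origin: centre of its underside; z is its axis, up.
- pot_lid: Off-white ceramic lid of the sugar pot, standing right way up on the bar: spigot (plug) diameter 44 from z = 0 to 8, disc diameter 62 from z = 8 to 16, knob diameter 22 (thinner neck below 24) from z = 16 to its top at z = 36; lift it by the knob. Seated, the spigot is inside the pot's mouth and its underside is 52 above the pot's underside. 60 g. Origin: centre of the spigot's underside; z up.
- tumbler: Open stainless steel drinking tumbler, height 95, diameter 54 at the foot widening to 62 at the rim, 0.15 kg. Round: its yaw has no meaning. Origin: centre of its underside; z is its axis, up.
- pepper_mill: Brown wooden pepper mill, height 95: foot diameter 48 up to z = 18, narrowing to a body of diameter 38 from z = 28 to 62 (the place to grip), a groove, a head of diameter 38 up to z = 85 and a small button on top. 0.18 kg. Round: its yaw has no meaning. Origin: centre of its underside; z is its axis, up.
- salt_shaker: Small off-white ceramic salt shaker with a domed steel cap, height 72, straight body diameter 42 up to z = 52. 0.12 kg. Round: its yaw has no meaning. Origin: centre of its underside; z is its axis, up.
- plate: Off-white ceramic side plate, diameter 150, height 15, fixed to the bar; stays empty. Origin: centre of its underside. Its y axis points left along the row and its x axis behind (not visible: the plate is round).
- coaster: Round cork coaster, diameter 100, 6 thick, fixed, 300 from the plate centre to centre, at its left or right. Origin: centre of its underside; axes as the plate's. The row is the line through both centres, up to 11 degrees off the world's y; 'left' is along it (roughly world +y), 'behind' at right angles to it on the bar, away from the robot (roughly world +x).
- mug: Blue ceramic mug with a handle, diameter 80, height 90; leave it alone. Origin: centre of its underside.
- honey_jar: Amber glass honey jar with a brass cap, diameter 68, height 90; leave it alone. Origin: centre of its underside.
Not all that is in view belongs to the job. What is shaped like the salt_shaker but turquoise is not meant. What is shaped like the pot_lid but turquoise is not meant.

How it is judged:
By the outcome, as a careful person would: the job done as asked, in the order asked, and still so for the second after the job is handed in, with the robot touching nothing.
It also fails if it takes over 131 s, if anything falls off the work surface, if the arm or the gripper's body presses on something with over 40 N, if the wrist force passes 120 N, or if a joint passes its speed limit or range.

### The arm

A 6-joint arm with a two-finger parallel gripper is mounted at the origin on the work surface. World frame = base frame: x ahead of the robot, y to its left, z up, the work surface at z = 0. Lengths are in m, angles in rad, forces in N, time in s.
With the tool pointing down it reaches from about 0.35 to 0.85 m from the base axis. Payload 8.1 kg.
Tool frame: the origin (TCP) lies at the very end of the fingers, on their centre line; the grasp point (between the pads) lies 19 mm behind it; z points along the fingers, y is the line along which they close (so a half turn about z gives the same grasp; the last joint's range is limited). The gripper opens to 93 mm and grips with 3 to 60 N. Pads are 15 mm wide; open, the fingers measure 128 mm over their backs; the gripper's body (75 mm by 188 mm) begins 65 mm behind the grasp point.
Start: joints at [1.139, 0.13, 1.488, -0, 1.523, -0.085], TCP at [0.204, 0.564, 0.219] pointing down, gripper open.
Joint ranges: [-2.96, 2.96], [-0.89, 2.26], [0.02, 2.5], [-1.34, 4.48], [0, 2.73], [-2.66, 2.66]. Speed limits (rad/s): [2.39, 2.39, 2.79, 3.14, 3.14, 3.14].

### API

Orientations are given as a rotation vector (axis times angle).
In Python, from plant import monitor, eyes, ticket gives the robot as it stands.
- The arm moves only by the tool arm_command, never from a script. Its argument "deltas" is a list that holds one entry, the list of rows, each a list of 6 numbers: the shift along the world's x, y, z in cm, then the turn, a rotation vector about the world's x, y, z in degrees. In form: [[[tx, ty, tz, rx, ry, rz], ...]]. A call has 1 to 12 rows; each row shifts and turns the commanded pose from where the row before left it; what a row does not reach is not made up. A row lasts 1/12 s, in which the tool goes at most 41.7 mm and 7.16 degrees, less where a joint would pass 70% of its speed; a pose out of reach is approached as far as the arm can. A call is refused whole if a number of a shift passes 4.17 or a number of a turn 7.16, either way. A call with a gripper value outside its range is refused whole. "gripper" is the opening, from -1 (shut) to 1 (fully open), set as the call begins (left out, the last holds). The fingers move at their own pace and stop on an object; "squeeze" is the grip in N (left out, the last holds). Time passes only in rows, so rows that do not move let the fingers close. It gives the time, the measured TCP pose, the force, the opening and the grip force at its end, in the units of the state.
- monitor.read_state(): the state, without advancing time (a new reading comes with each control period).
- eyes.read_camera(name): name is "scene" or "top" or "wrist"; returns the picture (400x640x3 uint8, blue, green, red); there is no depth.
- eyes.camera_model(name): a dict with "fx", "fy", "cx", "cy" (pixels), "rvec" (rotation vector, rad) and "tvec" (3), from world to camera coordinates, as OpenCV has them. Camera axes: x right, y down, z forward; pixel columns grow to the right and rows downward; lengths in m; the calibration is good to about 2 mm. A picture is of the moment at which its call begins: read the wrist's pose just before it. camera_model takes no time and is no camera call; for the wrist camera it gives the pose at the moment of the call.
- ticket.close_job(): hands the job in; it is judged then, once.
The state is a dict: "t": time; "q": joint angles; "dq": joint speeds; "joint_torque": joint torques, N m; "tool_pos": TCP position; "orientation": TCP orientation; "force": force on the tool from outside, world axes, zero at the start; "wrist_torque": the same for the moment, N m; "opening": finger opening in m; "gripper_force": force on a finger pad.
Only numpy, scipy, OpenCV 4.12 (cv2) and the standard library are available. Lean on these libraries where they do the work, as an engineer would, in place of code of your own. Each camera call takes 0.05 s, during which the arm holds its last target. There are 200 camera calls.

## Working session

There is one attempt and no reset: what is moved stays moved. The work goes in short steps, Python scripts to look and compute and a tool call to move; the robot and the scene stay as the last step left them, time stands still between calls to the robot, and variables do not carry over. Pictures are saved under pics/ and viewed, at most 16 in all, crops included, and the job is handed in when it is done.

Besides the shell and the picture viewer there is one more tool, called as name(argument=value, ...), one argument or row to a line, values as JSON. arm_command: Moves the arm, as the interface text tells. Its arguments: {"type":"object","properties":{"deltas":{"type":"array"},"gripper":{"type":"number"},"squeeze":{"type":"number"}},"required":["deltas"]}

```bash
mkdir -p pics; ls; python3 - <<'E'
from plant import monitor, eyes
import cv2,numpy as np
print(monitor.read_state())
for n in("scene","top"):
    cv2.imwrite(f"pics/{n}0.png",eyes.read_camera(n)); m=eyes.camera_model(n); print(n,m, -cv2.Rodrigues(np.array(m["rvec"]))[0].T@np.array(m["tvec"]))
E
```

```text
pics
{'t': 0.0, 'q': array([ 1.13860595e+00,  1.31130995e-01,  1.48926330e+00,  2.51779421e-07,
        1.52297395e+00, -8.54342467e-02]), 'dq': array([-0.00100544,  0.0015632 , -0.00241284,  0.00046335, -0.00044862,
        0.00017585]), 'joint_torque': array([ 4.63032757e-04, -5.59858561e+01, -4.91757596e+01,  7.67517183e-02,
        3.57718708e-02, -1.52463886e-04]), 'tool_pos': array([0.20367532, 0.56378533, 0.21761423]), 'orientation': array([-5.41879882e-01, -3.09404375e+00,  2.69570063e-03]), 'force': array([ 1.23037133, -0.40512921,  0.33176382]), 'wrist_torque': array([-0.02766574,  0.01365567, -0.05341543]), 'gripper_force': 0.0, 'opening': 0.09315144988811218}
scene {'fx': 402.9675599242535, 'fy': 402.9675599242535, 'cx': 313.7474502507312, 'cy': 206.3359007177691, 'rvec': array([ 2.30242431,  1.26649383, -0.34956018]), 'tvec': array([-0.27566868, -0.30020848,  1.50548452])} [ 1.02744876 -0.3410759   1.12277258]
top {'fx': 480.021992400274, 'fy': 480.021992400274, 'cx': 320.1412589767357, 'cy': 204.28757475217188, 'rvec': array([ 2.14517583, -2.10700641,  0.15928448]), 'tvec': array([0.01342307, 0.48775027, 1.10615873])} [2.96869847e-01 3.85364611e-04 1.17197943e+00]
```

View pics/top0.png

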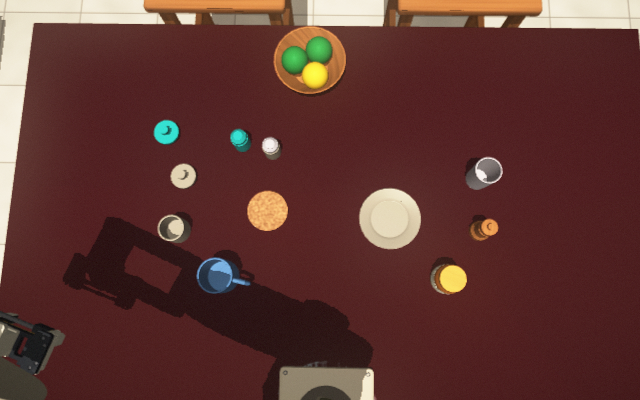

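View pics/scene0.png

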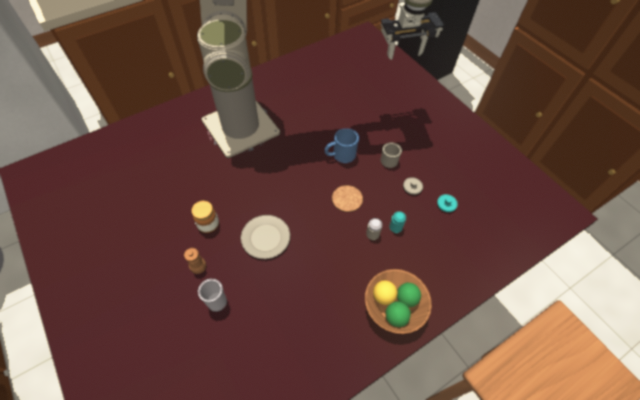

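The top view has +x up and +y left. Plate (390,219), coaster (267,211), pot (172,229), cream lid (183,176), salt (271,147), tumbler (484,174) and mill (485,229). The scene view agrees. The turquoise lid and shaker are decoys.

```bash
cat > h.py <<'E'
import cv2,numpy as np
from plant import monitor, eyes
def cam(n):
    m=eyes.camera_model(n); R=cv2.Rodrigues(np.array(m["rvec"]))[0]; t=np.array(m["tvec"])
    K=np.array([[m["fx"],0,m["cx"]],[0,m["fy"],m["cy"]],[0,0,1]]); return K,R,t
def ray(c,p,z):
    K,R,t=c; o=-R.T@t; d=R.T@np.linalg.inv(K)@np.array([p[0],p[1],1.]); return (o+d*(z-o[2])/d[2])
def proj(c,X):
    K,R,t=c; x=K@(R@np.array(X)+t); return x[:2]/x[2]
def blobs(im,thr=75,amin=60):
    m=(im.max(2)>thr).astype(np.uint8)
    cs,_=cv2.findContours(m,cv2.RETR_EXTERNAL,cv2.CHAIN_APPROX_NONE)
    return [c for c in cs if cv2.contourArea(c)>amin]
E
python3 - <<'E'
from h import *
im=cv2.imread("pics/top0.png"); c=cam("top")
for k in blobs(im):
    e=cv2.fitEllipse(k); (x,y)=e[0]
    if 20<y<300 and x>60: print(np.round(e[0],1),np.round(e[1],1),np.round(e[2]),cv2.boundingRect(k),np.round(ray(c,e[0],0),3)[:2])
u=cv2.resize(im[100:290,140:300],None,fx=4,fy=4,interpolation=cv2.INTER_CUBIC)[:600]
v=cv2.resize(im[150:300,410:510],None,fx=4,fy=4,interpolation=cv2.INTER_CUBIC)
cv2.imwrite("pics/c1.png",u);cv2.imwrite("pics/c2.png",v)
E
```

```text
[151.8 269.2] [29.8 63. ] 117.0 (125, 246, 56, 47) [0.327 0.43 ]
[335.6 184.4] [441.1 727.4] 91.0 (0, 0, 640, 400) [ 0.545 -0.015]
```

View pics/c1.png

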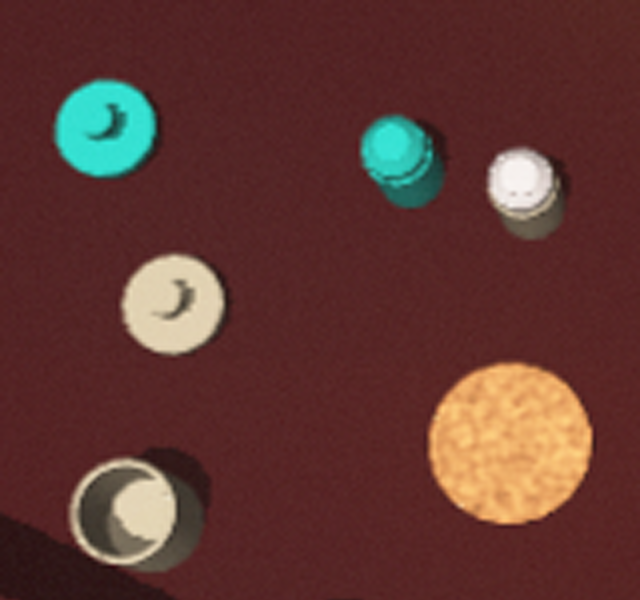

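View pics/c2.png

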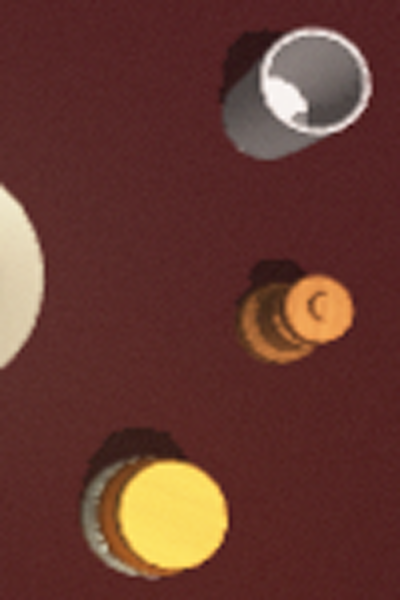

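```bash
cat >> h.py <<'E'
def circ(im,x,y,w,h,thr):
    m=(im[y:y+h,x:x+w].max(2)>thr).astype(np.uint8); s=8
    g=cv2.resize(im[y:y+h,x:x+w].max(2),None,fx=s,fy=s,interpolation=cv2.INTER_LINEAR)
    cs,_=cv2.findContours((g>thr).astype(np.uint8),cv2.RETR_EXTERNAL,cv2.CHAIN_APPROX_NONE)
    k=cv2.convexHull(np.vstack([max(cs,key=cv2.contourArea)]))
    # resample hull as filled outline for an even fit
    f=np.zeros(g.shape,np.uint8); cv2.fillPoly(f,[k],1)
    k=cv2.findContours(f,cv2.RETR_EXTERNAL,cv2.CHAIN_APPROX_NONE)[0][0]
    e=cv2.fitEllipse(k); return (np.array(e[0])+.5)/s-.5+[x,y],np.array(e[1])/s
E
python3 - <<'E'
from h import *
im=cv2.imread("pics/top0.png"); c=cam("top")
for n,b,t,z in[("plate",(350,180,80,75),130,.015),("coaster",(240,185,55,52),150,.006),("pot",(154,212,36,34),150,.06),("lid",(165,160,37,34),150,.016),("salt",(258,132,26,20),195,.057),("tumbler",(472,154,34,32),170,.095),("mill",(479,217,24,22),190,.085),("honey",(436,262,36,34),200,.09),("mug",(190,255,45,42),130,.09)]:
    p,d=circ(im,*b,t); print(n,np.round(p,1),np.round(d,1),np.round(ray(c,p,z),4), "dmm",np.round(d/480*(1.172-z)*1000))
s=(cv2.resize(im[120:165,225:295],None,fx=8,fy=8)).max(2)
print(im[140:162,271].max(1), im[147,258:285].max(1))
E
```

```text
plate [389.6 218.3] [61.3 62.8] [ 0.4602 -0.1465  0.015 ] dmm [148. 151.]
coaster [267.  210.4] [40.2 41. ] [0.4759 0.1534 0.006 ] dmm [ 98. 100.]
pot [170.3 227.5] [25.6 26.7] [0.4232 0.3718 0.06  ] dmm [59. 62.]
lid [182.6 175.6] [24.1 25.3] [0.5581 0.3649 0.016 ] dmm [58. 61.]
salt [269.4 144.8] [13.8 15.1] [0.628  0.1471 0.057 ] dmm [32. 35.]
tumbler [488.4 169.9] [26.  27.5] [ 0.5645 -0.3627  0.095 ] dmm [58. 62.]
mill [489.4 226.9] [15.5 16.3] [ 0.4344 -0.3632  0.085 ] dmm [35. 37.]
honey [452.8 278.5] [26.2 27.2] [ 0.3172 -0.2763  0.09  ] dmm [59. 61.]
mug [215.8 271.9] [27.1 39.5] [0.3218 0.252  0.09  ] dmm [61. 89.]
[246 246 246 246 245 247 247 245 221 240 236 229 141 163 162 106 105 105
 101 101  89  85] [ 83  83  89 110 194 236 233 233 240 244 242 246 246 245 239 231 229 226
 205 139 115  86  57  52  67  87  87]
```

arm_command(
  deltas=[
    [[2.19,-1.92,0,0,0,-7.01],[2.19,-1.92,0,0,0,-7.01],[2.19,-1.92,0,0,0,-7.01],[2.19,-1.92,0,0,0,-7.01],[2.19,-1.92,0,0,0,-7.01],[2.19,-1.92,0,0,0,-7.01],[2.19,-1.92,0,0,0,-7.01],[2.19,-1.92,0,0,0,-7.01],[2.19,-1.92,0,0,0,-7.01],[2.19,-1.92,0,0,0,-7.01],[0,0,0,0,0,0],[0,0,0,0,0,0]],
  ],
  gripper=1,
)

```text
t: 1.1
tool_pos: [0.4236, 0.3711, 0.2181]
orientation: [-2.223, -2.22, 0.002]
force: [-0.2, 0.3, 0.5]
opening: 0.093
gripper_force: 0.0
```

```bash
cat >> h.py <<'E'
from scipy.spatial.transform import Rotation as Ro
def st():
    s=monitor.read_state(); M=Ro.from_rotvec(s["orientation"]).as_matrix()
    print("t %.2f"%s["t"],"pos",np.round(s["tool_pos"],4),"zaxis",np.round(M[:,2],3),"yaw",np.round(np.degrees(np.arctan2(M[1,1],M[0,1])),1),"open",round(s["opening"],4),"F",np.round(s["force"],1))
E
python3 - <<'E'
from h import *
st(); c=cam("wrist"); im=eyes.read_camera("wrist"); cv2.imwrite("pics/w1.png",im)
print(proj(c,[.4232,.3718,.06]))
E
```

```text
t 1.10 pos [0.4236 0.3711 0.2181] zaxis [-0.001 -0.001 -1.   ] yaw -0.1 open 0.093 F [-0.2  0.3  0.5]
[317.26732954 183.87168148]
```

View pics/w1.png

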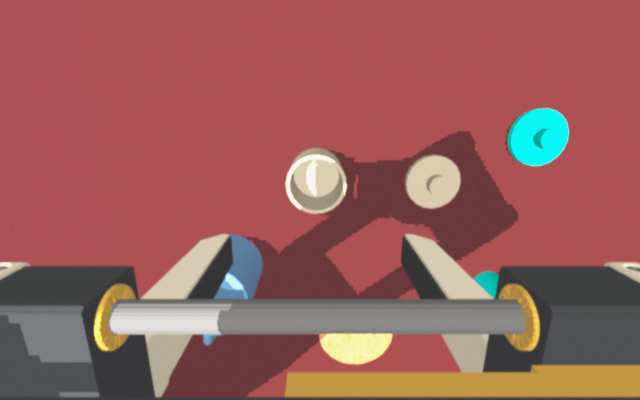

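The wrist view shows the pot's rim at about (316,184), which matches the prediction to 1 mm. Next I'll grasp it.

arm_command(
  deltas=[
    [[-0.06,0.07,-3.6,0,0,0],[0,0,-4,0,0,0],[0,0,-4,0,0,0],[0,0,-4,0,0,0],[0,0,-2.7,0,0,0],[0,0,-1.5,0,0,0],[0,0,0,0,0,0],[0,0,0,0,0,0]],
  ],
)

```text
t: 1.82
tool_pos: [0.4207, 0.3733, 0.0199]
orientation: [-2.218, -2.225, 0.004]
force: [0.5, 0.5, 0.6]
opening: 0.0927
gripper_force: 0.0
```

arm_command(
  deltas=[
    [[0,0,0,0,0,0],[0,0,0,0,0,0],[0,0,0,0,0,0],[0,0,0,0,0,0],[0,0,0,0,0,0],[0,0,0,0,0,0],[0,0,0,0,0,0],[0,0,0,0,0,0]],
  ],
  gripper=-1,
  squeeze=20,
)

```text
t: 2.48
tool_pos: [0.4228, 0.3733, 0.0214]
orientation: [2.221, 2.222, 0.002]
force: [-0.9, -0.7, 5.3]
opening: 0.0608
gripper_force: 19.9
```

arm_command(
  deltas=[
    [[0,0,2,0,0,0],[0,0,4,0,0,0],[0,0,4,0,0,0],[0.46,-3.69,1,0,0,0],[0.46,-3.69,1,0,0,0],[0.46,-3.69,0,0,0,0],[0.46,-3.69,0,0,0,0],[0.46,-3.69,0,0,0,0],[0.46,-3.69,0,0,0,0],[0.46,-3.69,0,0,0,0],[0.46,-3.69,0,0,0,0],[0.46,-3.69,0,0,0,0]],
  ],
)

```text
t: 3.48
tool_pos: [0.4631, 0.0391, 0.1401]
orientation: [-2.22, -2.222, 0.001]
force: [0.5, -0.2, -2.0]
opening: 0.061
gripper_force: 19.9
```

arm_command(
  deltas=[
    [[0.46,-3.69,0,0,0,0],[0,0,0,0,0,0],[0,0,0,0,0,0],[0,0,0,0,0,0]],
  ],
)

```text
t: 3.82
tool_pos: [0.4678, 0.0041, 0.1401]
orientation: [-2.221, -2.22, 0.001]
force: [-1.2, 0.6, -2.2]
opening: 0.0609
gripper_force: 19.9
```

```bash
cat >> h.py <<'E'
def avg(n=6,name="wrist"):
    P=[];c=cam(name)
    for i in range(n): P.append(monitor.read_state()["tool_pos"]); im=eyes.read_camera(name)
    P=np.array(P); print("mean",np.round(P.mean(0),4),"sd",np.round(P.std(0),4)); return P.mean(0),c,im
E
python3 - <<'E'
from h import *
st(); p,c,im=avg(); cv2.imwrite("pics/w2.png",im)
t=eyes.read_camera("top"); cv2.imwrite("pics/t2.png",t)
for X in([.468,.0035,p[2]+.04],[.4602,-.1465,.015],[.4759,.1534,.006]): print(proj(c,X),proj(cam("top"),X))
E
```

```text
t 3.82 pos [0.4678 0.0041 0.1401] zaxis [-0.001  0.001 -1.   ] yaw -0.0 open 0.0609 F [-1.2  0.6 -2.2]
mean [0.468  0.0049 0.1403] sd [0.0001 0.0004 0.0002]
[319.42322039 289.31293992] [327.80545019 202.51212053]
[310.5463687 332.7022446] [389.57323759 218.26810066]
[327.58853914  14.10044113] [267.01362671 210.39605268]
```

View pics/w2.png

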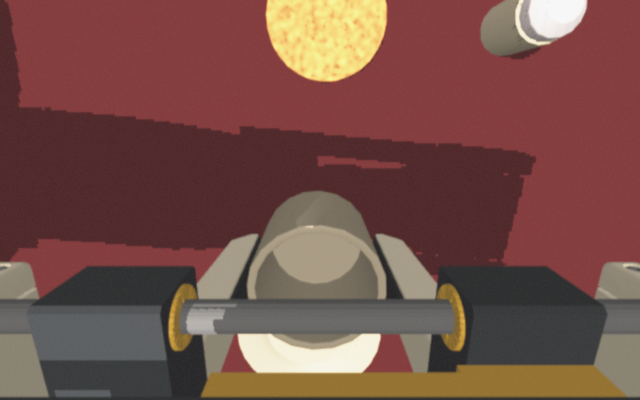

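The wrist view shows the pot upright in the grip, its rim centred near (317,287), about 1 mm from target. Coaster is at the top, centred at column 326 as predicted.

arm_command(
  deltas=[
    [[0.05,-0.1,-3,0,0,0],[0,0,-4,0,0,0],[0,0,-3,0,0,0],[0,0,-1,0,0,0],[0,0,-0.6,0,0,0],[0,0,0,0,0,0],[0,0,0,0,0,0]],
  ],
)

```text
t: 4.75
tool_pos: [0.4701, 0.003, 0.0263]
orientation: [2.219, 2.221, 0.002]
force: [-0.2, -0.9, -2.3]
opening: 0.0613
gripper_force: 19.9
```

arm_command(
  deltas=[
    [[0,0,-0.2,0,0,0],[0,0,0,0,0,0],[0,0,0,0,0,0],[0,0,0,0,0,0]],
  ],
)

```text
t: 5.08
tool_pos: [0.4695, 0.0029, 0.0235]
orientation: [2.22, 2.221, 0.002]
force: [0.3, 0.1, -2.2]
opening: 0.0609
gripper_force: 19.9
```

arm_command(
  deltas=[
    [[0,0,-0.1,0,0,0],[0,0,0,0,0,0],[0,0,0,0,0,0],[0,0,-0.1,0,0,0],[0,0,0,0,0,0],[0,0,0,0,0,0]],
  ],
)

```text
t: 5.58
tool_pos: [0.4689, 0.0029, 0.0214]
orientation: [-2.221, -2.222, 0.0]
force: [-4.8, 0.2, 7.9]
opening: 0.0613
gripper_force: 19.9
```

arm_command(
  deltas=[
    [[0,0,-0.1,0,0,0],[0,0,0,0,0,0],[0,0,0,0,0,0]],
  ],
)

```text
t: 5.83
tool_pos: [0.4688, 0.0029, 0.0212]
orientation: [-2.221, -2.222, 0.001]
force: [-10.8, -0.1, 18.2]
opening: 0.0608
gripper_force: 19.9
```

arm_command(
  deltas=[
    [[0,0,0.1,0,0,0],[0,0,0.05,0,0,0],[0,0,0,0,0,0]],
  ],
)

```text
t: 6.08
tool_pos: [0.4691, 0.003, 0.0213]
orientation: [2.221, 2.222, 0.001]
force: [-0.2, -0.0, 2.6]
opening: 0.0607
gripper_force: 19.9
```

arm_command(
  deltas=[
    [[0,0,0,0,0,0],[0,0,0,0,0,0],[0,0,0,0,0,0],[0,0,0,0,0,0],[0,0,0,0,0,0],[0,0,1,0,0,0],[0,0,4,0,0,0],[0,0,4,0,0,0],[0,0,4,0,0,0],[0,0,4,0,0,0],[0,0,0,0,0,0],[0,0,0,0,0,0]],
  ],
  gripper=1,
)

```text
t: 7.08
tool_pos: [0.4711, 0.0028, 0.1953]
orientation: [2.217, 2.218, 0.007]
force: [-0.7, -0.0, -0.9]
opening: 0.0931
gripper_force: 0.0
```

arm_command(
  deltas=[
    [[0.88,3.62,0,0,0,0],[0.88,3.62,0,0,0,0],[0.88,3.62,0,0,0,0],[0.88,3.62,0,0,0,0],[0.88,3.62,0,0,0,0],[0.88,3.62,0,0,0,0],[0.88,3.62,0,0,0,0],[0.88,3.62,0,0,0,0],[0.88,3.62,0,0,0,0],[0.88,3.62,0,0,0,0],[0,0,0,0,0,0],[0,0,0,0,0,0]],
  ],
)

```text
t: 8.08
tool_pos: [0.5554, 0.3662, 0.1879]
orientation: [-2.217, -2.224, 0.007]
force: [-0.2, -0.3, 0.6]
opening: 0.093
gripper_force: 0.0
```

```bash
python3 - <<'E'
from h import *
st(); p,c,im=avg(3); cv2.imwrite("pics/w3.png",im)
t=eyes.read_camera("top"); cv2.imwrite("pics/t3.png",t); ct=cam("top")
for n,b,th,z in[("pot",(311,186,36,34),150,.06),("plate",(350,180,80,75),130,.015),("coaster",(240,185,55,52),150,.006)]:
    q,d=circ(t,*b,th); print(n,np.round(q,1),np.round(d,1),np.round(ray(ct,q,z),4))
q=proj(c,[.5581,.3649,.016]); print(q, proj(c,[.5581,.3649,.036]))
x,y=int(q[0]),int(q[1]); print(im[max(y,0),x-45:x+45:3].max(1))
# lid by circle in wrist image
b=(x-45,max(y-45,0),90,90); e,d=circ(im,*b,165); print("lid wrist",e,d,ray(c,e,.016))
cv2.imwrite("pics/tw3.png",np.vstack([im[max(y-100,0):y+100,x-120:x+120],cv2.resize(t[160:260,267:387],None,fx=2,fy=2)]))
E
```

```text
t 8.08 pos [0.5554 0.3662 0.1879] zaxis [-0.004 -0.002 -1.   ] yaw 0.2 open 0.093 F [-0.2 -0.3  0.6]
mean [0.5557 0.3651 0.1888] sd [0.0003 0.0008 0.0007]
pot [328.6 209.6] [22.9 27.3] [0.472  0.0016 0.06  ]
plate [389.6 218.3] [61.3 62.8] [ 0.4602 -0.1465  0.015 ]
coaster [278.6 203.3] [12.8 31.6] [0.494  0.1253 0.006 ]
[320.79331087 182.47516889] [320.96897582 186.92760039]
[175 176 174 174 179 247 247 247 247 247 247 213 221 220 220 222 221 221
 219 220 221 222 222 221 239 166 125 106 106 109]
lid wrist [312.00820541 173.38224411] [ 82.33677673 111.40471649] [0.54882639 0.37463227 0.016     ]
```

View pics/tw3.png

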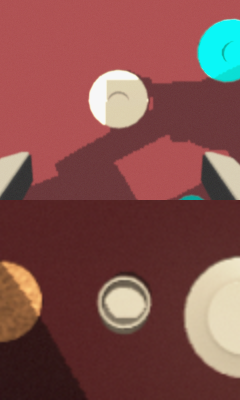

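The wrist crop shows the cream lid at (320,182), as predicted. The top crop shows the pot standing upright between plate and coaster, with nothing in it.

arm_command(
  deltas=[
    [[0.15,0,-4,0,0,0],[0,0,-4,0,0,0],[0,0,-4,0,0,0],[0,0,-3.6,0,0,0],[0,0,0,0,0,0],[0,0,0,0,0,0],[0,0,0,0,0,0]],
  ],
)

```text
t: 8.87
tool_pos: [0.5599, 0.3651, 0.0381]
orientation: [2.221, 2.22, 0.005]
force: [0.0, 0.4, 0.5]
opening: 0.0932
gripper_force: 0.0
```

```bash
python3 - <<'E'
from h import *
st(); p,c,im=avg(5); st()
E
```

```text
t 8.87 pos [0.5599 0.3651 0.0381] zaxis [ 0.003  0.001 -1.   ] yaw -0.0 open 0.0932 F [0.  0.4 0.5]
mean [0.5606 0.3658 0.0391] sd [0.0004 0.0004 0.0006]
t 9.12 pos [0.56   0.3659 0.0381] zaxis [ 0.004  0.002 -1.   ] yaw 0.0 open 0.0927 F [-1.1 -0.   1.2]
```

arm_command(
  deltas=[
    [[-0.2,-0.08,-1.2,0,0,0],[0,0,-0.7,0,0,0],[0,0,0,0,0,0],[0,0,0,0,0,0],[0,0,0,0,0,0]],
  ],
)

```text
t: 9.53
tool_pos: [0.556, 0.364, 0.0156]
orientation: [-2.221, -2.222, 0.002]
force: [-0.3, 0.3, -1.1]
opening: 0.0926
gripper_force: 0.0
```

arm_command(
  deltas=[
    [[0,0,0,0,0,0],[0,0,0,0,0,0],[0,0,0,0,0,0],[0,0,0,0,0,0],[0,0,0,0,0,0],[0,0,0,0,0,0],[0,0,0,0,0,0],[0,0,0,0,0,0],[0,0,0,0,0,0],[0,0,0,0,0,0],[0,0,0,0,0,0],[0,0,0,0,0,0]],
  ],
  gripper=-1,
  squeeze=12,
)

```text
t: 10.53
tool_pos: [0.5565, 0.3643, 0.0163]
orientation: [2.221, 2.222, 0.001]
force: [0.2, 1.3, 2.0]
opening: 0.0215
gripper_force: 12.1
```

arm_command(
  deltas=[
    [[0,0,2,0,0,0],[0,0,4,0,0,0],[0,0,4,0,0,0],[0,0,4,0,0,0],[0,0,0,0,0,0],[0,0,0,0,0,0],[0,0,0,0,0,0]],
  ],
)

```text
t: 11.12
tool_pos: [0.556, 0.364, 0.1555]
orientation: [-2.221, -2.222, 0.001]
force: [0.6, -0.0, -1.4]
opening: 0.0214
gripper_force: 12.0
```

```bash
python3 - <<'E'
from h import *
st(); p,c,im=avg(3)
t=eyes.read_camera("top"); ct=cam("top"); print("exp",proj(ct,[.468,.0035,.06]))
g=t[185:232,308:352]; print(np.round(g[21:24].max(2).mean(0)).astype(int)); print(g[:,19:22].max(2).mean(1).astype(int))
for th in(115,130,170):
    q,d=circ(t,311,186,36,38,th); print(th,np.round(q,1),np.round(d,1),np.round(ray(ct,q,.06),4))
a=cv2.resize(g,None,fx=6,fy=6,interpolation=cv2.INTER_CUBIC); b=cv2.resize(im,None,fx=.75,fy=.75)
o=np.zeros((300,264+480,3),np.uint8); o[:a.shape[0],:264]=a; o[:,264:]=b; cv2.imwrite("pics/p4.png",o)
E
```

```text
t 11.12 pos [0.556  0.364  0.1555] zaxis [-0. -0. -1.] yaw 0.0 open 0.0214 F [ 0.6 -0.  -1.4]
mean [0.5554 0.3637 0.1543] sd [0.0005 0.0003 0.0009]
exp [327.81928479 211.24279458]
[ 86  87  90  87  86  88  87  93 157 205 146  90 143 195 222 230 231 230
 230 231 230 231 231 231 230 230 231 227 206 160 118 125 190 175  80  90
  90  89  92  91  91  90  90  91]
[ 87  86  85  87  86  87  89  86  88  87  80  53  74 164 227  99 104 103
 141 230 230 230 230 230 230 231 230 230 230 230 230 229 229 216 128 127
 131 175 227 107 106  99  84  87  88  88  86]
115 [328.6 210.7] [26.5 27.4] [0.4692 0.0017 0.06  ]
130 [328.6 210.8] [26.2 27. ] [0.4691 0.0017 0.06  ]
170 [328.7 210.9] [25.6 25.9] [0.469  0.0015 0.06  ]
```

View pics/p4.png

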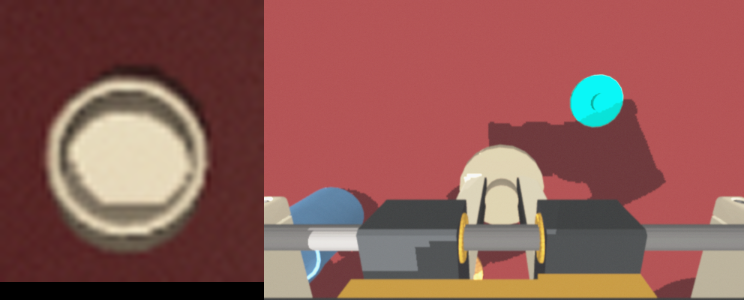

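The pot is upright at (0.469, 0.002), 2 mm from target. The lid is held level by its knob.

arm_command(
  deltas=[
    [[-0.86,-3.62,0,0,0,0],[-0.86,-3.62,0,0,0,0],[-0.86,-3.62,0,0,0,0],[-0.86,-3.62,0,0,0,0],[-0.86,-3.62,0,0,0,0],[-0.86,-3.62,0,0,0,0],[-0.86,-3.62,0,0,0,0],[-0.86,-3.62,0,0,0,0],[-0.86,-3.62,0,0,0,0],[-0.86,-3.62,0,0,0,0],[0,0,0,0,0,0],[0,0,0,0,0,0]],
  ],
)

```text
t: 12.32
tool_pos: [0.4694, 0.0005, 0.1552]
orientation: [-2.224, -2.217, 0.002]
force: [0.2, 0.6, 0.0]
opening: 0.022
gripper_force: 12.0
```

arm_command(
  deltas=[
    [[0,0,-2,0,0,0],[0,0,-2,0,0,0],[0,0,-1.5,0,0,0],[0,0,0,0,0,0],[0,0,0,0,0,0],[0,0,0,0,0,0]],
  ],
)

```text
t: 12.82
tool_pos: [0.4707, 0.0029, 0.1017]
orientation: [2.22, 2.223, 0.0]
force: [0.0, -0.7, -0.1]
opening: 0.0216
gripper_force: 12.1
```

```bash
python3 - <<'E'
from h import *
st(); p,c,im=avg(5); st()
E
```

```text
t 12.82 pos [0.4707 0.0029 0.1017] zaxis [ 0.  0. -1.] yaw 0.1 open 0.0216 F [ 0.  -0.7 -0.1]
mean [0.4711 0.0026 0.1022] sd [0.0002 0.0002 0.0003]
t 13.07 pos [0.471  0.0023 0.1021] zaxis [ 0.002 -0.    -1.   ] yaw 0.0 open 0.0221 F [-0.2  0.2 -1.3]
```

arm_command(
  deltas=[
    [[-0.15,-0.12,0,0,0,0],[0,0,-0.8,0,0,0],[0,0,-0.8,0,0,0],[0,0,-0.6,0,0,0],[0,0,-0.4,0,0,0],[0,0,-0.3,0,0,0],[0,0,0,0,0,0],[0,0,0,0,0,0]],
  ],
)

```text
t: 13.73
tool_pos: [0.4686, 0.001, 0.0719]
orientation: [-2.221, -2.222, 0.001]
force: [-0.3, 0.2, -0.6]
opening: 0.0218
gripper_force: 12.1
```

arm_command(
  deltas=[
    [[0,0,-0.2,0,0,0],[0,0,0,0,0,0],[0,0,0,0,0,0],[0,0,0,0,0,0]],
  ],
)

```text
t: 14.07
tool_pos: [0.469, 0.001, 0.0703]
orientation: [2.221, 2.222, 0.0]
force: [-0.5, -1.0, 0.3]
opening: 0.0216
gripper_force: 12.1
```

Spigot is entering the mouth freely.

arm_command(
  deltas=[
    [[0,0,-0.1,0,0,0],[0,0,0,0,0,0],[0,0,0,0,0,0],[0,0,-0.1,0,0,0],[0,0,0,0,0,0],[0,0,0,0,0,0]],
  ],
)

```text
t: 14.57
tool_pos: [0.469, 0.001, 0.0683]
orientation: [2.221, 2.222, 0.0]
force: [0.4, 0.7, -0.3]
opening: 0.022
gripper_force: 12.4
```

arm_command(
  deltas=[
    [[0,0,-0.1,0,0,0],[0,0,0,0,0,0],[0,0,0,0,0,0]],
  ],
)

```text
t: 14.82
tool_pos: [0.4691, 0.001, 0.0683]
orientation: [2.22, 2.222, 0.0]
force: [-4.0, -0.6, 10.5]
opening: 0.0213
gripper_force: 14.9
```

arm_command(
  deltas=[
    [[0,0,0.1,0,0,0],[0,0,0,0,0,0]],
  ],
)

```text
t: 14.98
tool_pos: [0.4689, 0.001, 0.0683]
orientation: [2.221, 2.222, 0.0]
force: [-0.7, -0.3, 2.4]
opening: 0.0215
gripper_force: 12.6
```

arm_command(
  deltas=[
    [[0,0,0,0,0,0],[0,0,0,0,0,0],[0,0,0,0,0,0],[0,0,0,0,0,0],[0,0,0,0,0,0],[0,0,0,0,0,0],[0,0,2,0,0,0],[0,0,4,0,0,0],[0,0,4,0,0,0],[0,0,2,0,0,0],[2.7,2.4,0,0,0,0],[2.7,2.4,0,0,0,0]],
  ],
  gripper=0.6,
)

```text
t: 15.98
tool_pos: [0.5245, 0.0487, 0.191]
orientation: [2.221, 2.216, 0.005]
force: [0.3, -0.7, -0.4]
opening: 0.0744
gripper_force: 0.0
```

arm_command(
  deltas=[
    [[2.7,2.4,0,0,0,0],[2.7,2.4,0,0,0,0],[2.7,2.4,0,0,0,0],[2.4,2.4,0,0,0,0],[0,0,0,0,0,0],[0,0,0,0,0,0],[0,0,0,0,0,0]],
  ],
  gripper=0.8,
)

```text
t: 16.57
tool_pos: [0.627, 0.1447, 0.1871]
orientation: [-2.22, -2.222, 0.003]
force: [0.3, -0.4, 0.2]
opening: 0.0836
gripper_force: 0.0
```

```bash
python3 - <<'E'
from h import *
st(); p,c,im=avg(4)
t=eyes.read_camera("top"); ct=cam("top")
q,d=circ(t,311,182,36,38,130); print(np.round(q,1),np.round(d,1),np.round(ray(ct,q,.068),4))
a=cv2.resize(t[175:235,285:345],None,fx=4,fy=4,interpolation=cv2.INTER_CUBIC); b=cv2.resize(im,None,fx=.8,fy=.8)
o=np.zeros((320,240+512,3),np.uint8); o[:240,:240]=a; o[:,240:]=b; cv2.imwrite("pics/p5.png",o)
for X in([.628,.147,0],[.628,.147,.052],[.628,.147,.072]): print(proj(c,X)*.8+[240,0])
E
```

```text
t 16.57 pos [0.627  0.1447 0.1871] zaxis [-0.002 -0.001 -1.   ] yaw 0.1 open 0.0836 F [ 0.3 -0.4  0.2]
mean [0.6271 0.1443 0.188 ] sd [0.0001 0.0002 0.0006]
[332.4 208.7] [19.1 24.8] [ 0.473 -0.007  0.068]
[494.97547087 141.17716008]
[495.18436562 150.1024619 ]
[495.28385447 154.35325323]
```

View pics/p5.png

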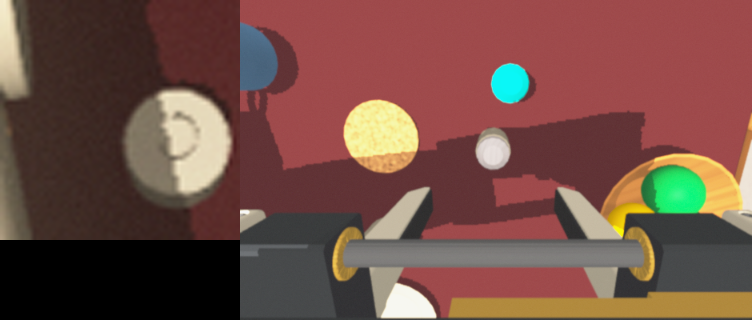

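The top crop shows the lid seated flat on the pot. The wrist view shows the salt cap at crop pixel (492,151), about 3 mm nearer in x than first measured.

arm_command(
  deltas=[
    [[-0.2,0.2,-3,0,0,0],[0,0,-4,0,0,0],[0,0,-4,0,0,0],[0,0,-3.8,0,0,0],[0,0,-1.8,0,0,0],[0,0,0,0,0,0],[0,0,0,0,0,0],[0,0,0,0,0,0]],
  ],
)

```text
t: 17.48
tool_pos: [0.6275, 0.147, 0.0248]
orientation: [2.22, 2.22, 0.004]
force: [0.7, 0.6, 0.1]
opening: 0.0838
gripper_force: 0.0
```

arm_command(
  deltas=[
    [[0,0,0,0,0,0],[0,0,0,0,0,0],[0,0,0,0,0,0],[0,0,0,0,0,0],[0,0,0,0,0,0],[0,0,0,0,0,0],[0,0,0,0,0,0],[0,0,0,0,0,0],[0,0,0,0,0,0]],
  ],
  gripper=-1,
  squeeze=15,
)

```text
t: 18.23
tool_pos: [0.6259, 0.147, 0.0222]
orientation: [2.221, 2.222, 0.0]
force: [0.0, 0.3, 1.0]
opening: 0.0405
gripper_force: 15.0
```

arm_command(
  deltas=[
    [[0,0,2,0,0,0],[0,0,4,0,0,0],[0,0,4,0,0,0],[0,0,2,0,0,0],[-0.52,-3.5,0,0,0,0],[-0.52,-3.5,0,0,0,0],[-0.52,-3.5,0,0,0,0],[-0.52,-3.5,0,0,0,0],[-0.52,-3.5,0,0,0,0],[-0.52,-3.5,0,0,0,0],[0,0,0,0,0,0],[0,0,0,0,0,0]],
  ],
)

```text
t: 19.23
tool_pos: [0.5941, -0.0649, 0.1419]
orientation: [-2.224, -2.218, 0.0]
force: [0.2, -0.4, 0.2]
opening: 0.0409
gripper_force: 15.0
```

arm_command(
  deltas=[
    [[0,0,-3,0,0,0],[0,0,-4,0,0,0],[0,0,-2,0,0,0],[0,0,-1,0,0,0],[0,0,0,0,0,0],[0,0,0,0,0,0]],
  ],
)

```text
t: 19.73
tool_pos: [0.5949, -0.0621, 0.0425]
orientation: [-2.22, -2.223, -0.0]
force: [0.1, -0.2, 0.5]
opening: 0.0407
gripper_force: 15.0
```

```bash
python3 - <<'E'
from h import *
st(); p,c,im=avg(4); st()
E
```

```text
t 19.73 pos [ 0.5949 -0.0621  0.0425] zaxis [-0.  0. -1.] yaw 0.1 open 0.0407 F [ 0.1 -0.2  0.5]
mean [ 0.596  -0.0626  0.0439] sd [0.0006 0.0003 0.0008]
t 19.93 pos [ 0.5964 -0.0631  0.0445] zaxis [ 0.004 -0.001 -1.   ] yaw 0.0 open 0.0406 F [ 0.1  0.3 -0.1]
```

arm_command(
  deltas=[
    [[-0.05,-0.05,-1.2,0,0,0],[0,0,-0.5,0,0,0],[0,0,0,0,0,0],[0,0,-0.1,0,0,0],[0,0,0,0,0,0],[0,0,0,0,0,0]],
  ],
)

```text
t: 20.43
tool_pos: [0.5942, -0.0636, 0.0242]
orientation: [2.221, 2.222, 0.0]
force: [0.2, -0.1, -0.3]
opening: 0.0406
gripper_force: 15.0
```

arm_command(
  deltas=[
    [[0,0,-0.1,0,0,0],[0,0,0,0,0,0],[0,0,0,0,0,0]],
  ],
)

```text
t: 20.68
tool_pos: [0.5942, -0.0635, 0.0232]
orientation: [2.221, 2.222, 0.0]
force: [0.6, -0.1, -0.9]
opening: 0.0407
gripper_force: 15.0
```

arm_command(
  deltas=[
    [[0,0,-0.1,0,0,0],[0,0,0,0,0,0],[0,0,0,0,0,0]],
  ],
)

```text
t: 20.93
tool_pos: [0.5942, -0.0635, 0.0222]
orientation: [2.221, 2.222, 0.0]
force: [-0.0, -0.2, -0.4]
opening: 0.0406
gripper_force: 15.0
```

arm_command(
  deltas=[
    [[0,0,-0.05,0,0,0],[0,0,0,0,0,0],[0,0,0,0,0,0]],
  ],
)

```text
t: 21.18
tool_pos: [0.5942, -0.0635, 0.0221]
orientation: [2.221, 2.222, 0.0]
force: [-2.6, 0.3, 5.6]
opening: 0.0406
gripper_force: 15.0
```

arm_command(
  deltas=[
    [[0,0,0,0,0,0],[0,0,0,0,0,0],[0,0,0,0,0,0],[0,0,0,0,0,0],[0,0,0,0,0,0],[0,0,0,0,0,0],[0,0,2,0,0,0],[0,0,4,0,0,0],[0,0,4,0,0,0],[0,0,4,0,0,0],[0,0,3,0,0,0],[0,0,0,0,0,0]],
  ],
  gripper=0.7,
)

```text
t: 22.18
tool_pos: [0.5983, -0.0643, 0.2008]
orientation: [2.213, 2.214, 0.011]
force: [1.0, -0.6, 0.3]
opening: 0.079
gripper_force: 0.0
```

arm_command(
  deltas=[
    [[-0.37,-3.74,0,0,0,0],[-0.37,-3.74,0,0,0,0],[-0.37,-3.74,0,0,0,0],[-0.37,-3.74,0,0,0,0],[-0.37,-3.74,0,0,0,0],[-0.37,-3.74,0,0,0,0],[-0.37,-3.74,0,0,0,0],[-0.37,-3.74,0,0,0,0],[0,0,0,0,0,0],[0,0,0,0,0,0],[0,0,0,0,0,0]],
  ],
  gripper=1,
)

```text
t: 23.1
tool_pos: [0.5644, -0.3624, 0.191]
orientation: [-2.221, -2.221, -0.001]
force: [0.2, 0.1, -0.1]
opening: 0.0931
gripper_force: 0.0
```

```bash
python3 - <<'E'
from h import *
st(); p,c,im=avg(4)
t=eyes.read_camera("top"); ct=cam("top")
a=cv2.resize(t[100:230,290:380],None,fx=2.4,fy=2.4,interpolation=cv2.INTER_CUBIC); b=cv2.resize(im,None,fx=.8,fy=.8)
o=np.zeros((320,216+512,3),np.uint8); o[:312,:216]=a; o[:,216:]=b; cv2.imwrite("pics/p6.png",o)
for X in([.5645,-.3627,.095],[.4344,-.3632,.085]): print(proj(c,X)*.8+[216,0])
E
```

```text
t 23.10 pos [ 0.5644 -0.3624  0.191 ] zaxis [-0.     0.001 -1.   ] yaw -0.0 open 0.0931 F [ 0.2  0.1 -0.1]
mean [ 0.5647 -0.3617  0.1913] sd [0.0002 0.0004 0.0003]
[470.42910457 161.5364842 ]
[349.82317399 159.49494367]
```

View pics/p6.png

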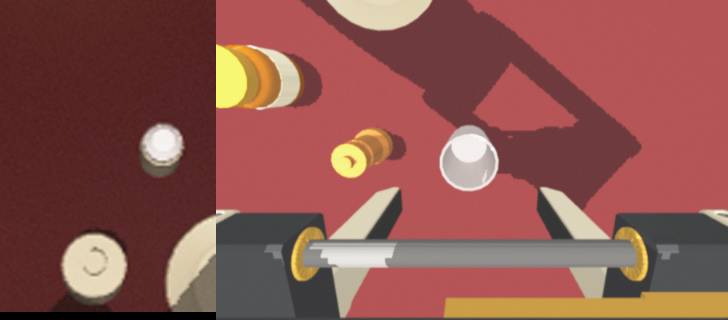

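The salt stands upright at its place. The tumbler rim is at (469,161) and the mill head at (350,160), both as predicted.

arm_command(
  deltas=[
    [[0,-0.1,-3,0,0,0],[0,0,-4,0,0,0],[0,0,-4,0,0,0],[0,0,-3,0,0,0],[0,0,-1,0,0,0],[0,0,0,0,0,0],[0,0,0,0,0,0]],
  ],
)

```text
t: 23.93
tool_pos: [0.5651, -0.3635, 0.0427]
orientation: [2.22, 2.222, 0.0]
force: [0.5, -0.8, 0.6]
opening: 0.0931
gripper_force: 0.0
```

arm_command(
  deltas=[
    [[0,0,0,0,0,0],[0,0,0,0,0,0],[0,0,0,0,0,0],[0,0,0,0,0,0],[0,0,0,0,0,0],[0,0,0,0,0,0],[0,0,0,0,0,0],[0,0,0,0,0,0],[0,0,0,0,0,0]],
  ],
  gripper=-1,
  squeeze=15,
)

```text
t: 24.68
tool_pos: [0.5648, -0.3642, 0.0425]
orientation: [2.22, 2.221, 0.0]
force: [-1.5, -0.7, 5.5]
opening: 0.0618
gripper_force: 15.0
```

arm_command(
  deltas=[
    [[0,0,2,0,0,0],[0,0,4,0,0,0],[0,0,4,0,0,0],[0,0,4,0,0,0],[0,0,1,0,0,0],[-0.63,3.7,0,0,0,0],[-0.63,3.7,0,0,0,0],[-0.63,3.7,0,0,0,0],[-0.63,3.7,0,0,0,0],[-0.63,3.7,0,0,0,0],[-0.63,3.7,0,0,0,0],[-0.63,3.7,0,0,0,0]],
  ],
)

```text
t: 25.68
tool_pos: [0.5193, -0.1029, 0.1905]
orientation: [-2.22, -2.221, 0.001]
force: [1.7, 0.1, -2.0]
opening: 0.0617
gripper_force: 15.0
```

arm_command(
  deltas=[
    [[-0.64,3.7,0,0,0,0],[-0.64,3.7,0,0,0,0],[-0.64,3.7,0,0,0,0],[-0.64,3.7,0,0,0,0],[-0.64,3.7,0,0,0,0],[-0.64,3.7,0,0,0,0],[-0.64,3.7,0,0,0,0],[0,0,0,0,0,0],[0,0,-3,0,0,0],[0,0,-4,0,0,0],[0,0,0,0,0,0],[0,0,0,0,0,0]],
  ],
)

```text
t: 26.68
tool_pos: [0.4729, 0.1536, 0.1189]
orientation: [-2.218, -2.219, 0.009]
force: [-1.0, -0.1, 0.5]
opening: 0.0613
gripper_force: 15.0
```

```bash
python3 - <<'E'
from h import *
st(); p,c,im=avg(5); st()
cv2.imwrite("pics/w7.png",im)
print(proj(c,[p[0],p[1],p[2]-.0425+.095]), proj(c,[.4759,.1534,.006]))
E
```

```text
t 26.68 pos [0.4729 0.1536 0.1189] zaxis [-0.007 -0.001 -1.   ] yaw 0.0 open 0.0613 F [-1.  -0.1  0.5]
mean [0.4757 0.1541 0.1223] sd [0.0016 0.0003 0.0019]
t 26.93 pos [0.4773 0.1544 0.1241] zaxis [ 0.004  0.001 -1.   ] yaw 0.0 open 0.0615 F [ 0.1  0.1 -2. ]
[325.80421679 308.86327776] [322.03672701 196.25987232]
```

View pics/w7.png

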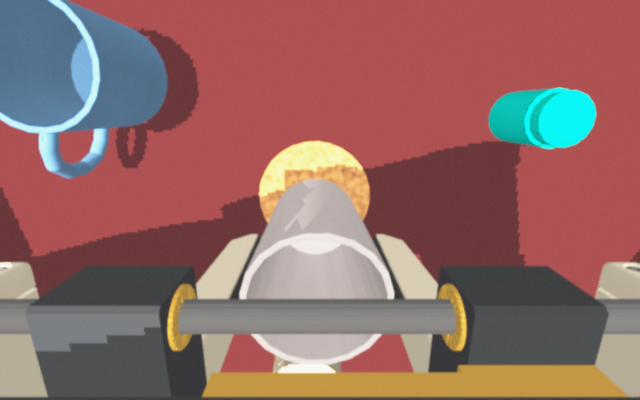

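The wrist view shows the tumbler held upright, rim centred near (318,298), over the coaster centred near (315,195). The arm was still settling, so I'll measure again.

```bash
python3 - <<'E'
from h import *
st(); c=cam("wrist"); im=eyes.read_camera("wrist"); st()
s=monitor.read_state()["tool_pos"]; zr=s[2]-.0425+.095
a=np.linspace(0,2*np.pi,72); P=np.array([proj(c,[s[0]+.031*np.cos(x),s[1]+.031*np.sin(x),zr]) for x in a])
print("pred rim box",P.min(0),P.max(0))
H=cv2.cvtColor(im,cv2.COLOR_BGR2HSV); m=((H[...,1]<70)&(H[...,2]>120)).astype(np.uint8)
for r in(260,275,285): print(r,np.flatnonzero(m[r,230:410])[[0,-1]]+230)
print("col",[ (y,int(im[y,318].max())) for y in range(226,244,2)],[ (y,int(im[y,318].max())) for y in range(350,372,2)])
E
```

```text
t 26.93 pos [0.4773 0.1544 0.1241] zaxis [ 0.004  0.001 -1.   ] yaw 0.0 open 0.0615 F [ 0.1  0.1 -2. ]
t 26.98 pos [0.4771 0.1544 0.1238] zaxis [ 0.003  0.001 -1.   ] yaw 0.0 open 0.0612 F [ 0.9  0.3 -2.2]
pred rim box [241.2072376  231.10903208] [397.3575983  368.33346713]
260 [230 409]
275 [230 409]
285 [230 409]
col [(226, 187), (228, 188), (230, 187), (232, 193), (234, 235), (236, 239), (238, 237), (240, 238), (242, 242)] [(350, 197), (352, 198), (354, 196), (356, 198), (358, 204), (360, 233), (362, 237), (364, 246), (366, 247), (368, 247), (370, 247)]
```

arm_command(
  deltas=[
    [[-0.08,-0.15,-3,0,0,0],[0,0,-3,0,0,0],[0,0,-0.8,0,0,0],[0,0,0,0,0,0],[0,0,0,0,0,0],[0,0,0,0,0,0],[0,0,-0.2,0,0,0],[0,0,0,0,0,0],[0,0,0,0,0,0]],
  ],
)

```text
t: 27.73
tool_pos: [0.4755, 0.1529, 0.0526]
orientation: [2.22, 2.221, 0.002]
force: [-0.2, -0.1, -1.6]
opening: 0.0616
gripper_force: 15.0
```

arm_command(
  deltas=[
    [[0,0,-0.1,0,0,0],[0,0,0,0,0,0],[0,0,0,0,0,0]],
  ],
)

```text
t: 27.98
tool_pos: [0.4748, 0.1528, 0.0507]
orientation: [-2.221, -2.222, 0.0]
force: [0.5, -0.2, -1.6]
opening: 0.0619
gripper_force: 15.0
```

arm_command(
  deltas=[
    [[0,0,-0.1,0,0,0],[0,0,0,0,0,0],[0,0,0,0,0,0],[0,0,-0.1,0,0,0],[0,0,0,0,0,0],[0,0,0,0,0,0]],
  ],
)

```text
t: 28.48
tool_pos: [0.4752, 0.1533, 0.0496]
orientation: [-2.221, -2.222, -0.001]
force: [-3.4, 1.3, 8.1]
opening: 0.0616
gripper_force: 15.0
```

arm_command(
  deltas=[
    [[0,0,-0.1,0,0,0],[0,0,0,0,0,0],[0,0,0,0,0,0]],
  ],
)

```text
t: 28.73
tool_pos: [0.4756, 0.1536, 0.0493]
orientation: [2.221, 2.222, 0.003]
force: [-5.5, 1.9, 13.3]
opening: 0.0613
gripper_force: 15.0
```

arm_command(
  deltas=[
    [[0,0,0.15,0,0,0],[0,0,0,0,0,0]],
  ],
)

```text
t: 28.9
tool_pos: [0.4751, 0.1529, 0.0495]
orientation: [2.22, 2.222, 0.001]
force: [-0.2, 0.8, 3.8]
opening: 0.061
gripper_force: 15.0
```

arm_command(
  deltas=[
    [[0,0,0,0,0,0],[0,0,0,0,0,0],[0,0,0,0,0,0],[0,0,0,0,0,0],[0,0,0,0,0,0],[0,0,0,0,0,0],[0,0,2,0,0,0],[0,0,4,0,0,0],[0,0,4,0,0,0],[0,0,4,0,0,0],[0,0,1,0,0,0],[0,0,0,0,0,0]],
  ],
  gripper=1,
)

```text
t: 29.9
tool_pos: [0.4776, 0.1534, 0.2042]
orientation: [2.218, 2.219, 0.011]
force: [1.5, 0.1, -1.2]
opening: 0.093
gripper_force: 0.0
```

arm_command(
  deltas=[
    [[-0.3,-3.7,0,0,0,0],[-0.3,-3.7,0,0,0,0],[-0.3,-3.7,0,0,0,0],[-0.3,-3.7,0,0,0,0],[-0.3,-3.7,0,0,0,0],[-0.3,-3.7,0,0,0,0],[-0.3,-3.7,0,0,0,0],[-0.3,-3.7,0,0,0,0],[-0.3,-3.7,0,0,0,0],[-0.3,-3.7,0,0,0,0],[-0.3,-3.7,0,0,0,0],[-0.3,-3.7,0,0,0,0]],
  ],
)

```text
t: 30.9
tool_pos: [0.4376, -0.2926, 0.1972]
orientation: [-2.219, -2.22, 0.0]
force: [0.5, 0.7, 0.6]
opening: 0.0927
gripper_force: 0.0
```

arm_command(
  deltas=[
    [[-0.3,-3.7,0,0,0,0],[-0.3,-3.6,0,0,0,0],[0,0,0,0,0,0],[0,0,0,0,0,0],[0,0,0,0,0,0]],
  ],
)

```text
t: 31.32
tool_pos: [0.4322, -0.3634, 0.1973]
orientation: [-2.22, -2.219, -0.001]
force: [-0.9, 1.8, 0.2]
opening: 0.0932
gripper_force: 0.0
```

```bash
python3 - <<'E'
from h import *
st(); p,c,im=avg(5); st()
t=eyes.read_camera("top"); ct=cam("top"); cv2.imwrite("pics/t8.png",t)
a=cv2.resize(t[125:245,245:325],None,fx=2.6,fy=2.6,interpolation=cv2.INTER_CUBIC); b=cv2.resize(im,None,fx=.8,fy=.8)
o=np.zeros((320,216+512,3),np.uint8); o[:a.shape[0],:a.shape[1]]=a; o[:,216:]=b; cv2.imwrite("pics/p8.png",o)
for X in([.4344,-.3632,.085],[.4344,-.3632,.0]): print(proj(c,X)*.8+[216,0])
for n,b,th,z in[("tumbler",(242,185,50,48),160,.095),("salt",(335,125,36,34),195,.057)]:
    q,d=circ(t,*b,th); print(n,np.round(q,1),np.round(d,1),np.round(ray(ct,q,z),4))
print("exp tumbler",proj(ct,[.4759,.1534,.101]),"salt",proj(ct,[.5947,-.0634,.057]))
E
```

```text
t 31.32 pos [ 0.4322 -0.3634  0.1973] zaxis [-0.002  0.002 -1.   ] yaw -0.0 open 0.0932 F [-0.9  1.8  0.2]
mean [ 0.4327 -0.363   0.1982] sd [0.0004 0.0002 0.0006]
t 31.57 pos [ 0.4332 -0.3631  0.1992] zaxis [ 0. -0. -1.] yaw 0.1 open 0.0931 F [ 0.2 -0.7  0.4]
[472.37991278 157.08426666]
[471.76413103 141.54455981]
tumbler [266.4 210.3] [39.2 42.4] [0.4623 0.143  0.095 ]
salt [357.3 155.8] [ 6.5 16.3] [ 0.6038 -0.0648  0.057 ]
exp tumbler [261.77159351 203.94939379] salt [356.68530948 159.51909318]
```

View pics/p8.png

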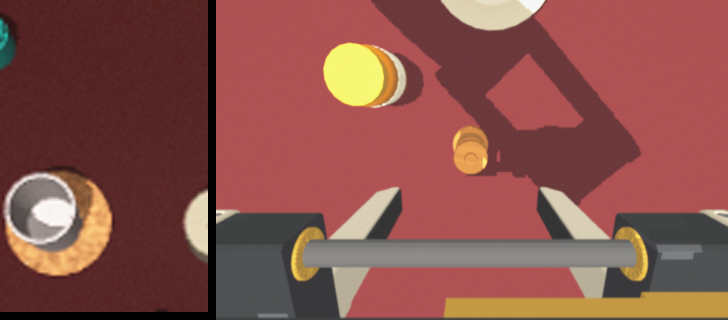

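The tumbler stands upright on the coaster, near its middle. The mill head is at (470,157), under the gripper. Next I'll grasp the mill.

arm_command(
  deltas=[
    [[0,0,-3,0,0,0],[0,0,-4,0,0,0],[0,0,-4,0,0,0],[0,0,-4,0,0,0],[0,0,-2.2,0,0,0],[0,0,0,0,0,0],[0,0,0,0,0,0]],
  ],
)

```text
t: 32.2
tool_pos: [0.4322, -0.363, 0.0263]
orientation: [-2.218, -2.221, -0.0]
force: [0.3, -0.3, 0.3]
opening: 0.0932
gripper_force: 0.0
```

arm_command(
  deltas=[
    [[0,0,0,0,0,0],[0,0,0,0,0,0],[0,0,0,0,0,0],[0,0,0,0,0,0],[0,0,0,0,0,0],[0,0,0,0,0,0],[0,0,0,0,0,0],[0,0,0,0,0,0],[0,0,0,0,0,0],[0,0,0,0,0,0]],
  ],
  gripper=-1,
  squeeze=20,
)

```text
t: 33.03
tool_pos: [0.4329, -0.3642, 0.0271]
orientation: [-2.221, -2.222, -0.0]
force: [0.6, -0.3, -0.0]
opening: 0.0378
gripper_force: 19.2
```

arm_command(
  deltas=[
    [[0,0,2,0,0,0],[0,0,4,0,0,0],[0,0,4,0,0,0],[0,0,2,0,0,0],[2.24,3.01,0,0,0,0],[2.24,3.01,0,0,0,0],[2.24,3.01,0,0,0,0],[2.24,3.01,0,0,0,0],[2.24,3.01,0,0,0,0],[2.24,3.01,0,0,0,0],[2.24,3.01,0,0,0,0],[0,0,0,0,0,0]],
  ],
)

```text
t: 34.03
tool_pos: [0.5924, -0.1475, 0.1467]
orientation: [-2.215, -2.226, -0.004]
force: [-0.9, -0.8, -1.6]
opening: 0.0376
gripper_force: 19.2
```

arm_command(
  deltas=[
    [[0,0,0,0,0,0],[0,0,-4,0,0,0],[0,0,-4,0,0,0],[0,0,-2,0,0,0],[0,0,0,0,0,0],[0,0,0,0,0,0],[0,0,0,0,0,0]],
  ],
)

```text
t: 34.62
tool_pos: [0.5905, -0.1547, 0.0491]
orientation: [2.22, 2.219, 0.001]
force: [0.4, 0.4, -0.8]
opening: 0.0377
gripper_force: 19.2
```

```bash
python3 - <<'E'
from h import *
st(); p,c,im=avg(5); st()
E
```

```text
t 34.62 pos [ 0.5905 -0.1547  0.0491] zaxis [ 0.002 -0.001 -1.   ] yaw -0.0 open 0.0377 F [ 0.4  0.4 -0.8]
mean [ 0.5912 -0.1546  0.0498] sd [0.0004 0.0002 0.0004]
t 34.87 pos [ 0.5909 -0.1541  0.0492] zaxis [ 0.003 -0.001 -1.   ] yaw 0.0 open 0.0377 F [ 0.7  0.4 -1. ]
```

Down from 0.049 to about 0.027.

arm_command(
  deltas=[
    [[0,0,-1.2,0,0,0],[0,0,-0.6,0,0,0],[0,0,0,0,0,0],[0,0,-0.1,0,0,0],[0,0,0,0,0,0],[0,0,-0.1,0,0,0],[0,0,0,0,0,0],[0,0,0,0,0,0]],
  ],
)

```text
t: 35.53
tool_pos: [0.5896, -0.1535, 0.0272]
orientation: [2.221, 2.222, 0.0]
force: [-0.1, 0.5, -1.3]
opening: 0.0375
gripper_force: 19.8
```

arm_command(
  deltas=[
    [[0,0,-0.1,0,0,0],[0,0,0,0,0,0],[0,0,0,0,0,0]],
  ],
)

```text
t: 35.78
tool_pos: [0.5898, -0.1536, 0.027]
orientation: [2.221, 2.222, 0.0]
force: [-3.2, 0.4, 5.6]
opening: 0.0377
gripper_force: 19.9
```

arm_command(
  deltas=[
    [[0,0,0.05,0,0,0],[0,0,0,0,0,0],[0,0,0,0,0,0],[0,0,0,0,0,0],[0,0,0,0,0,0],[0,0,0,0,0,0],[0,0,2,0,0,0],[0,0,4,0,0,0],[0,0,4,0,0,0],[0,0,4,0,0,0],[0,0,4,0,0,0],[0,0,0,0,0,0]],
  ],
  gripper=0.7,
)

```text
t: 36.78
tool_pos: [0.594, -0.155, 0.2176]
orientation: [2.211, 2.213, 0.01]
force: [1.5, -1.1, 1.9]
opening: 0.0791
gripper_force: 0.0
```

arm_command(
  deltas=[
    [[-1.5,-3.5,0,0,0,0],[-1.5,-3.5,0,0,0,0],[-1.5,-3.5,0,0,0,0],[-1.5,-3.5,0,0,0,0],[-1.5,-3.5,0,0,0,0],[-1.5,-3.5,0,0,0,0],[-1.5,-3.5,0,0,0,0],[-1.5,-3.5,0,0,0,0],[-1.5,-3.5,0,0,0,0],[-1.5,-3.5,0,0,0,0],[0,0,0,0,0,0],[0,0,0,0,0,0]],
  ],
)

```text
t: 37.78
tool_pos: [0.438, -0.5054, 0.2057]
orientation: [-2.224, -2.217, -0.0]
force: [-0.7, 0.9, -0.2]
opening: 0.0791
gripper_force: 0.0
```

```bash
python3 - <<'E'
from h import *
st()
t=eyes.read_camera("top"); ct=cam("top"); cv2.imwrite("pics/t9.png",t)
cv2.imwrite("pics/p9.png",cv2.resize(t[120:270,230:430],None,fx=4,fy=4,interpolation=cv2.INTER_CUBIC))
T=[("pot",.468,.0035,.068),("tumbler",.4759,.1534,.101),("mill",.590,-.1533,.085),("salt",.5947,-.0634,.062)]
for n,x,y,z in T: print(n,(proj(ct,[x,y,z])-[230,120])*4+1.5, "base",(proj(ct,[x,y,0])-[230,120])*4+1.5)
E
```

```text
t 37.78 pos [ 0.438  -0.5054  0.2057] zaxis [-0.001  0.001 -1.   ] yaw -0.2 open 0.0791 F [-0.7  0.9 -0.2]
pot [392.77382351 364.3787572 ] base [392.80059835 381.27570428]
tumbler [128.58637403 337.29757517] base [150.76781878 364.57634327]
mill [665.67596575 157.2356141 ] base [646.67043032 192.50379961]
salt [508.73736108 157.40540468] base [502.87264074 183.06863044]
```

View pics/p9.png

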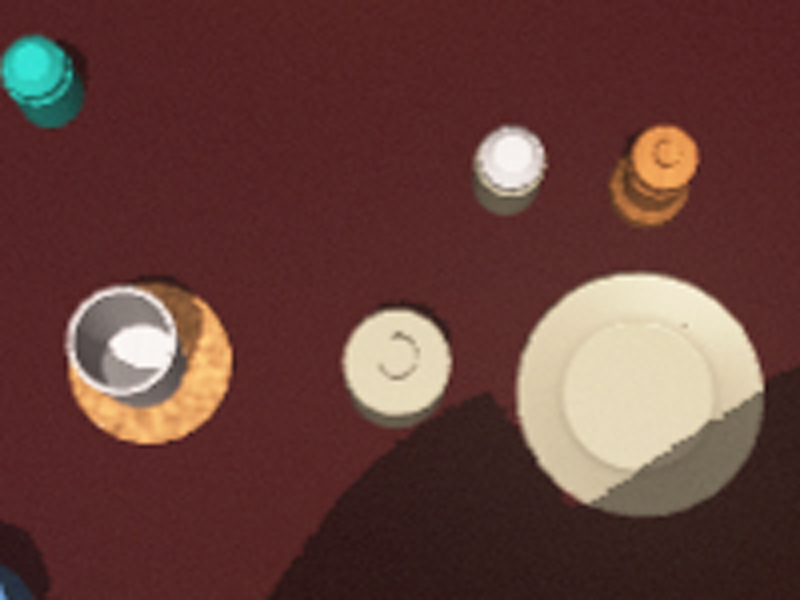

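All items stand upright: tumbler rim (122,341), lid (397,362), salt (510,160) and mill (664,157) in the crop. The tumbler looks about 3–4 mm off, so I'll measure more precisely in two views.

```bash
python3 - <<'E'
from h import *
t=cv2.imread("pics/t9.png"); s=eyes.read_camera("scene"); ct=cam("top"); cs=cam("scene"); cv2.imwrite("pics/s9.png",s)
def ch(im,w): 
    g=im[...,0] if w=="b" else im.max(2); return np.dstack([g,g,g])
for n,w,x,y,z,r,th,u in[("tumbler","b",.4759,.1534,.101,.031,150,.0),("coaster","v",.4759,.1534,.006,.05,150,.0),("lid","v",.468,.0035,.068,.031,150,0),("plate","v",.4602,-.1465,.015,.075,105,0),("mill","v",.59,-.1533,.085,.019,180,0),("salt","v",.5947,-.0634,.057,.019,190,0)]:
    for nm,im,c in(("top",t,ct),("scene",s,cs)):
        P=np.array([proj(c,[x+r*np.cos(a),y+r*np.sin(a),z]) for a in np.linspace(0,6.28,40)]); lo=np.floor(P.min(0)-4).astype(int); hi=np.ceil(P.max(0)+4).astype(int)
        q,d=circ(ch(im,w),*lo,*(hi-lo),th); X=ray(c,q,z); pe=(P.min(0)+P.max(0))/2
        print(n,nm,"size",np.round(d,1),"pred",np.round(np.ptp(P,0),1),"off px",np.round(q-pe,1),"off mm",np.round((X-ray(c,pe,z))[:2]*1000,1))
E
```

```text
tumbler top size [26.8 27.5] pred [27.2 26.9] off px [-1.8  0.9] off mm [-2.1  3.9]
tumbler scene size [0.9 4.3] pred [19.9 16.2] off px [ 9.7 -0. ] off mm [16.1 25.7]
coaster top size [39.4 42.6] pred [40.5 40.1] off px [-0.6 -0.2] off mm [0.5 1.4]
coaster scene size [12.  25.8] pred [30.2 25.2] off px [-8.2  1.9] off mm [ -8.2 -27.4]
lid top size [26.4 26.9] pred [26.6 26.3] off px [ 1.  -0.5] off mm [ 1.2 -2.2]
lid scene size [17.5 20.3] pred [20.1 17. ] off px [-0.2  1.2] off mm [ 3.4 -2.8]
plate top size [61.3 62.7] pred [61.9 61.2] off px [-0.4 -1. ] off mm [2.4 1. ]
plate scene size [46.1 54.2] pred [48.5 43. ] off px [3.4 3.2] off mm [15.3  3.5]
mill top size [15.4 15.7] pred [16.4 15.8] off px [-0.2  0.1] off mm [-0.2  0.4]
mill scene size [11.5 12.6] pred [13.6 12.4] off px [0.3 0.6] off mm [ 2.1 -0.3]
salt top size [14.5 15.8] pred [15.9 15.4] off px [ 0.7 -0.1] off mm [ 0.2 -1.8]
salt scene size [10. 11.] pred [13.  11.8] off px [-0.5 -0.6] off mm [-2.5 -0.1]
```

arm_command(
  deltas=[
    [[0.2,3.66,0,0,0,0],[0.2,3.66,0,0,0,0],[0.2,3.66,0,0,0,0],[0.2,3.66,0,0,0,0],[0.2,3.66,0,0,0,0],[0.2,3.66,0,0,0,0],[0.2,3.66,0,0,0,0],[0.2,3.66,0,0,0,0],[0.2,3.66,0,0,0,0],[0.2,3.66,0,0,0,0],[0.2,3.66,0,0,0,0],[0.2,3.66,0,0,0,0]],
  ],
  gripper=1,
)

```text
t: 38.88
tool_pos: [0.4632, -0.0611, 0.2068]
orientation: [2.218, 2.224, 0.001]
force: [0.9, 0.5, -0.1]
opening: 0.0935
gripper_force: 0.0
```

arm_command(
  deltas=[
    [[0.2,3.66,0,0,0,0],[0.2,3.66,0,0,0,0],[0.2,3.66,0,0,0,0],[0.2,3.66,0,0,0,0],[0.2,3.66,0,0,0,0],[0.2,3.66,0,0,0,0],[0,0,0,0,0,0],[0,0,0,0,0,0],[0,0,0,0,0,0],[0,0,0,0,0,0]],
  ],
)

```text
t: 39.72
tool_pos: [0.4753, 0.155, 0.2067]
orientation: [2.22, 2.222, -0.0]
force: [-0.1, 0.5, -0.5]
opening: 0.0928
gripper_force: 0.0
```

```bash
python3 - <<'E'
from h import *
st(); p,c,im=avg(4); c=cam("wrist"); im=eyes.read_camera("wrist")
x,y=.4759,.1534
for nm,r,z in(("rim",.031,.101),("coaster",.05,.006)):
    P=np.array([proj(c,[x+r*np.cos(a),y+r*np.sin(a),z]) for a in np.linspace(0,6.28,60)]); print(nm,P.min(0),P.max(0))
q=proj(c,[x,y,.06]).astype(int); x0,y0=q[0]-75,max(q[1]-80,0); print("crop",x0,y0)
cr=cv2.resize(im[y0:y0+140,x0:x0+150],None,fx=4,fy=4,interpolation=cv2.INTER_CUBIC); cv2.imwrite("pics/w10.png",cr)
E
```

```text
t 39.72 pos [0.4753 0.155  0.2067] zaxis [ 0. -0. -1.] yaw 0.0 open 0.0928 F [-0.1  0.5 -0.5]
mean [0.4755 0.1546 0.2067] sd [0.0001 0.0002 0.    ]
rim [281.97760525 163.77183094] [353.87612677 233.03519223]
coaster [273.70432871 132.38800594] [361.34024898 218.45823964]
crop 242 108
```

View pics/w10.png

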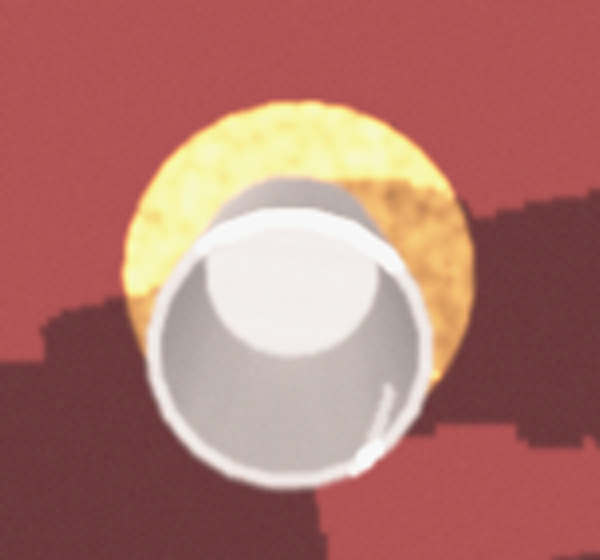

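The wrist crop shows the rim centred at (290,348) and the coaster at about (299,277). Relative to the coaster, the tumbler is about 2 mm toward the robot and 3.6 mm left. There is plenty of time, so I'll re-set it.

arm_command(
  deltas=[
    [[-0.2,0.2,-3,0,0,0],[0,0,-4,0,0,0],[0,0,-4,0,0,0],[0,0,-3.4,0,0,0],[0,0,-1,0,0,0],[0,0,0,0,0,0],[0,0,0,0,0,0],[0,0,0,0,0,0]],
  ],
)

```text
t: 40.63
tool_pos: [0.4758, 0.1576, 0.0554]
orientation: [2.22, 2.22, 0.005]
force: [-0.2, -0.9, 1.0]
opening: 0.0929
gripper_force: 0.0
```

arm_command(
  deltas=[
    [[0,0,0,0,0,0],[0,0,0,0,0,0],[0,0,0,0,0,0],[0,0,0,0,0,0],[0,0,0,0,0,0],[0,0,0,0,0,0],[0,0,0,0,0,0],[0,0,0,0,0,0]],
  ],
  gripper=-1,
  squeeze=15,
)

```text
t: 41.3
tool_pos: [0.4737, 0.1573, 0.053]
orientation: [2.221, 2.222, 0.0]
force: [-1.2, 0.1, 5.1]
opening: 0.0611
gripper_force: 15.0
```

arm_command(
  deltas=[
    [[0,0,0.5,0,0,0],[0,0,0.5,0,0,0],[0.2,-0.36,0,0,0,0],[0,0,0,0,0,0],[0,0,0,0,0,0],[0,0,0,0,0,0],[0,0,0,0,0,0]],
  ],
)

```text
t: 41.88
tool_pos: [0.4754, 0.1536, 0.0623]
orientation: [-2.221, -2.222, 0.001]
force: [0.2, 0.3, -1.2]
opening: 0.0611
gripper_force: 15.0
```

arm_command(
  deltas=[
    [[0,0,-0.4,0,0,0],[0,0,-0.3,0,0,0],[0,0,0,0,0,0],[0,0,-0.1,0,0,0],[0,0,0,0,0,0],[0,0,-0.1,0,0,0],[0,0,0,0,0,0],[0,0,0,0,0,0]],
  ],
)

```text
t: 42.55
tool_pos: [0.4757, 0.1537, 0.0537]
orientation: [2.221, 2.222, 0.0]
force: [0.6, 0.3, -2.1]
opening: 0.0612
gripper_force: 15.0
```

arm_command(
  deltas=[
    [[0,0,-0.1,0,0,0],[0,0,0,0,0,0],[0,0,0,0,0,0]],
  ],
)

```text
t: 42.8
tool_pos: [0.4759, 0.1538, 0.053]
orientation: [2.221, 2.222, 0.001]
force: [-0.7, -0.3, 2.0]
opening: 0.0616
gripper_force: 15.0
```

Contact. I'll release, rise and check.

arm_command(
  deltas=[
    [[0,0,0,0,0,0],[0,0,0,0,0,0],[0,0,0,0,0,0],[0,0,0,0,0,0],[0,0,0,0,0,0],[0,0,0,0,0,0],[0,0,2,0,0,0],[0,0,4,0,0,0],[0,0,4,0,0,0],[0,0,4,0,0,0],[0,0,1.2,0,0,0],[0,0,0,0,0,0]],
  ],
  gripper=1,
)

```text
t: 43.8
tool_pos: [0.4785, 0.1543, 0.21]
orientation: [2.217, 2.219, 0.012]
force: [0.1, -0.0, 0.1]
opening: 0.0934
gripper_force: 0.0
```

arm_command(
  deltas=[
    [[0,0,0,0,0,0],[0,0,0,0,0,0],[0,0,0,0,0,0],[0,0,0,0,0,0]],
  ],
)

```text
t: 44.13
tool_pos: [0.4745, 0.1534, 0.2026]
orientation: [-2.22, -2.221, 0.005]
force: [0.1, 0.1, -0.5]
opening: 0.0927
gripper_force: 0.0
```

```bash
python3 - <<'E'
from h import *
st(); c=cam("wrist"); im=eyes.read_camera("wrist")
x,y=.4759,.1534
for nm,r,z in(("rim",.031,.101),("coaster",.05,.006)):
    P=np.array([proj(c,[x+r*np.cos(a),y+r*np.sin(a),z]) for a in np.linspace(0,6.28,60)]); print(nm,(P.min(0)-[242,108])*4+1.5,(P.max(0)-[242,108])*4+1.5)
cv2.imwrite("pics/w11.png",cv2.resize(im[108:248,242:392],None,fx=4,fy=4,interpolation=cv2.INTER_CUBIC))
E
```

```text
t 44.13 pos [0.4745 0.1534 0.2026] zaxis [-0.003 -0.001 -1.   ] yaw 0.0 open 0.0927 F [ 0.1  0.1 -0.5]
rim [166.80623078 223.1370405 ] [458.8123109  504.35731829]
coaster [133.24216583  96.18873043] [487.84691398 444.48317275]
```

View pics/w11.png

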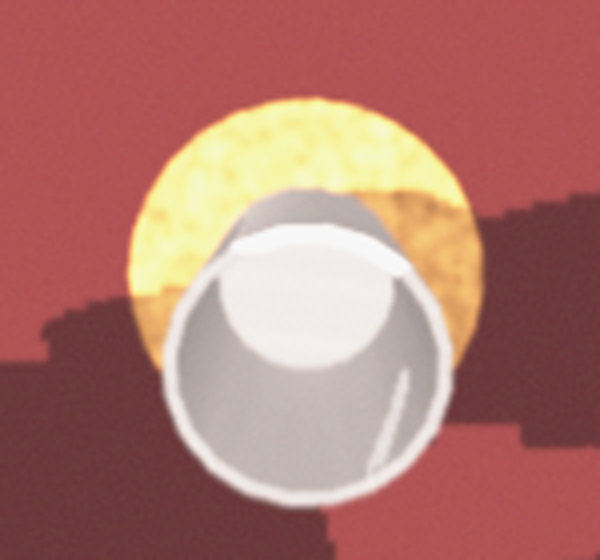

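The rim is now centred over the coaster to within 1 mm: rim (308,365) and coaster column 306, both matching the prediction. I'll hand in.

```bash
python3 -c "
from plant import ticket; print(ticket.close_job())"
```

```text
the job is handed in; nothing more can be done
None
```

The breakfast place is laid and handed in at about 44 s: tumbler centred on the coaster to about 1 mm, mill and salt within about 2 mm, and the lidded sugar pot about 2.5 mm off its midpoint; everything stood upright when last seen, and I left the mug and honey jar alone.

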